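# Eject the dust filter and catch it

## Task

Press the yellow ejector of the filter dock fully down with one finger and catch the blue filter cassette that pops out with the other finger, before it slides past the ramp's lip; let it come out by at least a centimetre. Do not lift or tip the cassette, and leave the canister, the round filter and the pan where they stand. Finish while holding: the ejector still fully down, the cassette resting still on the ramp against the finger.

Things in the scene. Friction and masses are not known exactly. Their poses are not given: they have to be found in the camera images.
- dock: Grey fixed filter dock, about 160 x 116 mm. Origin at counter level under the ramp, z up. A slick 56 mm wide steel ramp along y = 0 falls at 15 degrees towards the dock's -x, between two rails (y = +-28 to +-34 mm) 8 mm high. On the +y side, abreast of the ramp's empty lower half, a pedestal (50 x 44 mm, 54 mm high) carries the yellow ejector. The housing behind the cassette (+x) is 105 mm high.
- ejector (a joint): Travel of the yellow ejector in m: 0 up (start), 0.010 fully down. It moves straight down, springs back when released, needs 1.5 N to start and 4 N at the bottom. A yellow latch bar joined to it stands 7 mm out of the ramp against the cassette's lower end; past about 0.006 to 0.007 the bar is sunk and the cassette pops out at once.
- ejector_top (a point): Centre of the yellow ejector's flat top, 36 mm (dock x) by 30 mm (dock y); at dock (-27, +62, 68) mm when up, 58 mm above the counter when fully down, which is 13 mm above the ramp surface abreast of it.
- ramp_low (a point): Point on the ramp surface on its centre line, abreast of the ejector, at dock (-27, 0, 45) mm: a finger standing here (its tip may hang up to 20 mm above the surface) is in the cassette's way.
- cassette: Loose blue filter cassette, white pleats on top, 60 (x) x 52 (y) x 30 mm (z), about 0.2 kg. Origin at the centre of its underside, z square to the ramp, x up the ramp. It starts at dock (43.6, 0, 63.7) mm, its lower end at dock x = 15 mm. Once freed, a plunger behind it pushes it with 0.7 to 1.7 N over 30 mm, and it slides on by its weight; only a finger can stop it.
- lip (a point): Middle of the ramp's lower edge, at dock (-55, 0, 37) mm, 72 mm down the ramp from the cassette's lower end at the start.
- canister: Grey canister with black twist cap, 68 mm across, 108 mm high, loose; origin under its centre.
- filter: Round pleated paper filter with black end rings, 70 mm across, 62 mm high, loose; origin under its centre.
- pan: Shallow round aluminium pan, 130 mm across, 35 mm high, loose; origin under its centre.
Not all that is in view belongs to the job. Of the things that look like the dock, take the one that is farthest from the robot's base at the start.

How it is judged:
At the end, for the whole second after the job is handed in: The ejector is held down by a finger (at least 7.5 of its 10 mm), the cassette has come out by 10 mm or more, has not passed the lip, lies flat on the ramp (slope within about 6 degrees) at rest (under 20 mm/s) and presses against a finger (over 0.08 N) (value of joint ejector above 0.0075 m and contact force between the fingers and dock above 1 N and contact force between the fingers and cassette above 0.08 N and x of cassette in the frame of dock between -0.026 and 0.0345 m and angle between cassette's own z axis and vertical between 0.16 and 0.36 rad and linear speed of cassette below 0.02 m/s); the arm keeps its last pose, push and grip.
It fails at once if the cassette slid past the ramp's lip (x of cassette in the frame of dock below -0.026 m).
It fails at once if the cassette was lifted or tipped (z of cassette in the frame of dock above 0.074 m or angle between cassette's own z axis and vertical above 0.55 rad).
It fails at once if the canister was disturbed (distance of canister from where it was at the start of the episode above 0.015 m or angle between canister's own z axis and vertical above 0.3 rad).
It fails at once if the round filter was disturbed (distance of filter from where it was at the start of the episode above 0.015 m or angle between filter's own z axis and vertical above 0.3 rad).
It fails at once if the pan was disturbed (distance of pan from where it was at the start of the episode above 0.015 m or angle between pan's own z axis and vertical above 0.3 rad).
It also fails if it takes over 32 s, if anything falls off the work surface, if the arm or the gripper's body presses on something with over 40 N, if the wrist force passes 120 N, or if a joint passes its speed limit or range.

## Robot

A 7-joint arm with a two-finger parallel gripper is mounted at the origin on the work surface. World frame = base frame: x ahead of the robot, y to its left, z up, the work surface at z = 0. Lengths are in m, angles in rad, forces in N, time in s.
With the tool pointing down it reaches from about 0.35 to 0.9 m from the base axis. Payload 7.2 kg.
Tool frame: the origin (TCP) lies at the very end of the fingers, on their centre line; the grasp point (between the pads) lies 19 mm behind it; z points along the fingers, y is the direction in which the jaws open and shut (so a half turn about z gives the same grasp; the last joint's range is limited). The gripper opens to 85 mm and grips with 20 to 120 N. Pads are 22 mm wide; open, the fingers measure 114 mm over their backs; the gripper's body (76 mm by 85 mm) begins 54 mm behind the grasp point. The pads swing forward as they close: fully open they stand 13 mm farther back than shut.
Start: joints at [1.163, 0.411, -0.013, 1.596, 0.006, 1.134, -0.082], TCP at [0.208, -0.589, 0.231] pointing down, gripper open.
Joint ranges: [-2.95, 2.95], [-0.29, 1.99], [-1.47, 1.44], [0.14, 2.54], [-1.03, 4.17], [0.13, 1.85], [-2.86, 2.86]. Speed limits (rad/s): [2.39, 2.39, 3.01, 3.01, 3.14, 3.14, 3.14].

## Interface

Orientations are given as a 3x3 rotation matrix whose columns are the frame's x, y, z axes.
In Python, from workcell import r gives the robot as it stands.
- The arm moves only by the shell command python3 -m creep 'ROWS' [FORCE]. ROWS is JSON, a list of rows, each a list of 3 entries, a list of its own where there are three numbers: the shift along the tool's x, y, z in m, then the turn, a rotation vector about the tool's x, y, z in degrees, then the opening in per cent of the stroke, from 0 (shut) to 100 (fully open). A call has exactly 10 rows; each row shifts and turns the pose as measured when the row begins, along the tool's axes as they then stand; what a row does not reach is not made up. A row lasts 1/8 s, in which the tool goes at most 62.5 mm and 10.7 degrees, less where a joint would pass 70% of its speed; a pose out of reach is approached as far as the arm can. A call is refused whole if a number of a shift passes 0.0625 or a number of a turn 10.7, either way. A call with a gripper value outside its range is refused whole. The fingers move at their own pace and stop on an object; FORCE is the grip in N (left out, the last holds). Time passes only in rows, so rows that do not move let the fingers close, or fill a call up. It gives the time, the measured TCP pose, the force and the opening at its end, in the units of the state.
- r.read_state(): the state, without advancing time (a new reading comes with each control period).
- r.read_camera(name): name is "side" or "top"; returns a dict with "color" (420x560x3 uint8, red, green, blue), "range_z" (420x560 float32, m along the optical axis (not along the pixel's ray), 0 where there is no reading), "fx", "fy", "cx", "cy" (pixels), "R" (3x3) and "t" (3): a world point X has camera coordinates R X + t. Camera axes: x right, y down, z forward; pixel columns grow to the right and rows downward; lengths in m; the calibration is good to about 2 mm. A picture is of the moment at which its call begins.
- r.sign_off(): hands the job in, once; it reports no verdict.
The state is a dict: "time_s": time; "qpos": joint angles; "joint_vel": joint speeds; "tau": joint torques, N m; "eef_pos": TCP position; "tool_rot": TCP orientation; "wrist_force": force on the tool from outside, world axes, zero at the start; "ft_torque": the same for the moment, N m; "width": opening from 0.0 (shut) to 1.0 (fully open).
Only numpy, scipy, OpenCV 4.12 (cv2) and the standard library are available. Lean on these libraries where they do the work, as an engineer would, in place of code of your own. Each camera call takes 0.05 s, during which the arm holds its last target.

## Working session

There is one attempt and no reset: what is moved stays moved. The work goes in short steps, Python scripts to look and compute and a shell command to move; the robot and the scene stay as the last step left them, time stands still between calls to the robot, and variables do not carry over. Pictures are saved under pics/ and viewed, and the job is handed in when it is done.

```bash
ls; mkdir -p pics
python3 - <<'E'
from workcell import r
import cv2
s=r.read_state(); print({k:s[k] for k in('time_s','eef_pos','tool_rot','wrist_force','width')})
for n in('side','top'):
    c=r.read_camera(n); cv2.imwrite(f'pics/{n}0.png',c['color'][...,::-1]); print(n,c['fx'],c['cx'],c['cy'],c['R'],c['t'])
E
```

```text
pics
{'time_s': 0.0, 'eef_pos': array([ 0.20812859, -0.58881602,  0.23047871]), 'tool_rot': array([[ 9.42797985e-01,  3.33364033e-01, -6.17957158e-04],
       [ 3.33364590e-01, -9.42796891e-01,  1.43973209e-03],
       [-1.02653192e-04, -1.56338155e-03, -9.99998773e-01]]), 'wrist_force': array([ 0.17607781,  0.599751  , -0.13899274]), 'width': 0.9960110201636383}
side 403.3406335962126 276.9696084007057 208.04729516303863 [[-0.80920066 -0.58743339 -0.01078439]
 [-0.28256406  0.40519945 -0.8694659 ]
 [ 0.51512313 -0.7005251  -0.49387522]] [0.4512815  0.23247192 0.81941224]
top 425.50242406058106 274.6061255243522 206.95475256217873 [[ 0.02174207 -0.99975427 -0.00432307]
 [-0.99658268 -0.02132803 -0.07980029]
 [ 0.07968848  0.00604332 -0.9968015 ]] [-9.50437469e-04  5.62465328e-01  1.27809001e+00]
```

View pics/side0.png

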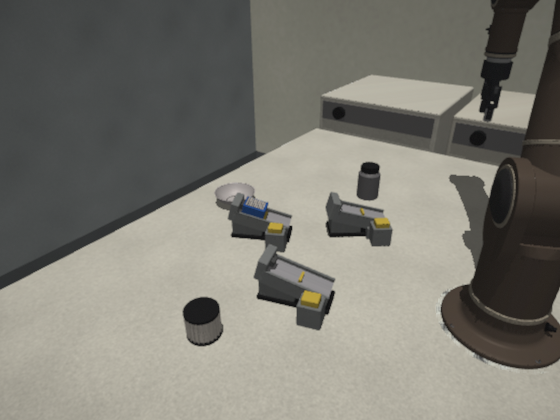

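View pics/top0.png

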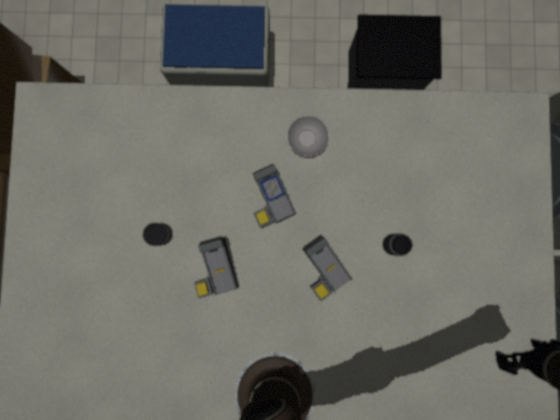

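Three dock-like things in the top view: A at (272,195), B at (218,265) and C at (327,267). Image-up is world +x, so A is the farthest from the base at (275,395). It is also the only one holding a blue cassette. I'll confirm with a crop and measure.

```bash
cat > h.py <<'E'
from workcell import r
import cv2, numpy as np
def ray(c,u,v,z):
    d=c['R'].T@np.array([(u-c['cx'])/c['fx'],(v-c['cy'])/c['fy'],1]); o=-c['R'].T@c['t']
    return o+d*(z-o[2])/d[2]
def proj(c,X):
    p=c['R']@np.asarray(X)+c['t']; return np.array([c['fx']*p[0]/p[2]+c['cx'],c['fy']*p[1]/p[2]+c['cy']])
def cloud(c):
    Z=c['range_z']; v,u=np.mgrid[:Z.shape[0],:Z.shape[1]]
    P=np.stack([(u-c['cx'])/c['fx']*Z,(v-c['cy'])/c['fy']*Z,Z],-1)
    return (P-c['t'])@c['R']
E
python3 - <<'E'
from h import *
for n,roi in(('top',(235,150,310,240)),('side',(215,180,305,250))):
    c=r.read_camera(n); x0,y0,x1,y1=roi; im=c['color'][y0:y1,x0:x1]
    cv2.imwrite(f'pics/{n}crop.png',cv2.resize(im[...,::-1],None,fx=6,fy=6,interpolation=cv2.INTER_CUBIC))
    h=cv2.cvtColor(np.ascontiguousarray(im),cv2.COLOR_RGB2HSV); P=cloud(c)[y0:y1,x0:x1]
    for nm,lo,hi in(('yel',(18,120,80),(35,255,255)),('blue',(105,120,40),(130,255,255))):
        m=cv2.inRange(h,lo,hi); k,l,st,ce=cv2.connectedComponentsWithStats(m)
        for i in range(1,k):
            if st[i,4]<12: continue
            pix=np.argwhere(l==i)[:,::-1]; q=P[l==i]; 
            rect=cv2.minAreaRect(pix.astype(np.float32))
            print(n,nm,st[i,4],ce[i]+[x0,y0],'rect',rect,'med',np.median(q,0),'z',np.percentile(q[:,2],[5,50,95]))
            if nm=='yel': print('  ray z=.068',ray(c,*(ce[i]+[x0,y0]),.068))
    Z=P[...,2]; print(np.percentile(Z,[5,50,95]))
    np.save(f'{n}P.npy',P)
    # heights top part: housing
    hm=Z>.095; 
    print('housing',hm.sum(),np.median(P[hm],0))
    hm=((Z>.1)*255).astype(np.uint8)
    print(cv2.boxPoints(cv2.minAreaRect(P[Z>.097][:,:2].astype(np.float32))))
E
```

```text
top yel 112 [262.32142857 217.125     ] rect ((27.299999237060547, 67.10000610351562), (12.074767112731934, 9.391485214233398), 63.43495178222656) med [0.52822332 0.04711623 0.06548193] z [0.06221862 0.06548193 0.06901232]
  ray z=.068 [0.52791245 0.0464104  0.068     ]
top blue 35 [267.51428571 180.25714286] rect ((33.80622863769531, 31.136676788330078), (6.647058963775635, 17.52941131591797), 61.927513122558594) med [0.63547554 0.03730238 0.09688521] z [0.09206634 0.09688521 0.09944285]
[-0.00584513 -0.00067224  0.09405317]
housing 312 [0.64589626 0.03217516 0.10056836]
[[ 0.45871484  0.00332217]
 [ 0.4824109  -0.05981617]
 [ 0.68311596  0.01550914]
 [ 0.6594199   0.07864749]]
side yel 132 [274.95454545 227.50757576] rect ((60.0, 47.5), (9.0, 14.0), 90.0) med [0.52485574 0.05465666 0.06597873] z [0.05738319 0.06597873 0.06818853]
  ray z=.068 [0.52176315 0.05686903 0.068     ]
side blue 194 [253.39690722 210.16494845] rect ((38.88461685180664, 28.076923370361328), (23.730051040649414, 15.100942611694336), 11.309932708740234) med [0.60202056 0.04271372 0.08386548] z [0.07124022 0.08386548 0.09792197]
[-0.00293601  0.00058387  0.09237515]
housing 272 [0.63625537 0.05014815 0.1009041 ]
[[-0.05826515  0.6803867 ]
 [ 0.6288943  -0.03339247]
 [ 0.69592667  0.03114003]
 [ 0.00876719  0.74491924]]
```

View pics/topcrop.png

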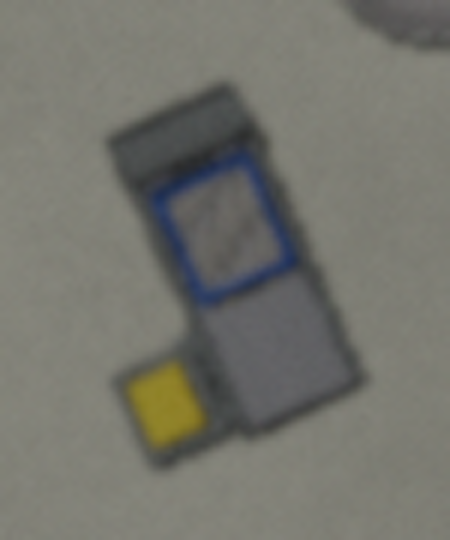

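View pics/sidecrop.png

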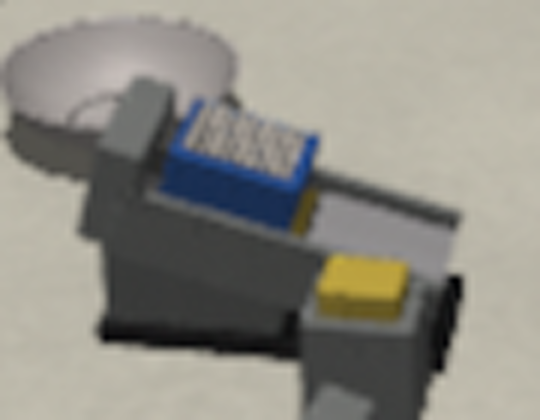

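Crop confirms A: blue cassette with white pleats, yellow ejector at top-view (262,217). I'll fit its pose from the ray-cast corners of the ejector top and cassette top.

```bash
cat > fit.py <<'E'
from h import *
a=np.radians(15); X=np.array([np.cos(a),0,np.sin(a)]); Zc=np.array([-np.sin(a),0,np.cos(a)]); Y=np.array([0,1,0])
C=lambda sx,sy: np.array([.0436,0,.0637])+.03*Zc+sx*.03*X+sy*.026*Y
E=lambda sx,sy: np.array([-.027+sx*.018,.062+sy*.015,.068])
def kab(D,W):
    d=D.mean(0);w=W.mean(0);H=(D-d).T@(W-w); th=np.arctan2(H[0,1]-H[1,0],H[0,0]+H[1,1])
    Rm=np.array([[np.cos(th),-np.sin(th)],[np.sin(th),np.cos(th)]]); t=w-Rm@d; return th,t,(W-t)-D@Rm.T
top=[((152,195),C(1,1)),((245,152),C(1,-1)),((300,265),C(-1,-1)),((205,303),C(-1,1)),
 ((125,393),E(1,1)),((183,360),E(1,-1)),((210,425),E(-1,-1)),((155,452),E(-1,1))]
side=[((175,150),C(1,1)),((200,100),C(1,-1)),((320,137),C(-1,-1)),((301,182),C(-1,1)),
 ((318,290),E(1,1)),((325,257),E(1,-1)),((410,262),E(-1,-1)),((405,300),E(-1,1))]
allD=[];allW=[]
for n,L,o in(('top',top,(235,150)),('side',side,(215,180))):
    c=r.read_camera(n); D=np.array([d[:2] for _,d in L])
    W=np.array([ray(c,(p[0]+.5)/6-.5+o[0],(p[1]+.5)/6-.5+o[1],d[2])[:2] for p,d in L])
    th,t,res=kab(D,W); print(n,np.degrees(th),t,(res*1e3).round(1).tolist()); allD.append(D);allW.append(W)
th,t,res=kab(np.vstack(allD),np.vstack(allW)); print('all',np.degrees(th),t)
E
python3 fit.py
```

```text
top 27.181964375846928 [0.57989752 0.00263974] [[1.5, -0.7], [-0.4, 1.3], [-1.3, -0.1], [3.0, -0.6], [-3.2, -0.1], [-0.1, -1.5], [0.3, 0.9], [0.2, 0.9]]
side 26.19799550994229 [0.57814147 0.00479609] [[-0.9, -2.2], [-3.1, 2.3], [0.7, 2.3], [5.9, -7.0], [-0.3, -0.9], [-0.1, 3.3], [0.1, 1.7], [-2.3, 0.4]]
all 26.693812378958558 [0.57902185 0.00371749]
```

```bash
python3 -m creep '[[[0.041,-0.036,0],[0,0,0],56],[[0.041,-0.036,0],[0,0,0],56],[[0.041,-0.036,0],[0,0,0],56],[[0.041,-0.036,0],[0,0,0],56],[[0.041,-0.036,0],[0,0,0],56],[[0.041,-0.036,0],[0,0,0],56],[[0.041,-0.036,0],[0,0,0],56],[[0.041,-0.036,0],[0,0,0],56],[[0,0,0],[0,0,-4],56],[[0,0,0],[0,0,-4],56]]' 20
cat > st.py <<'E'
from h import *
s=r.read_state(); p=s['eef_pos'];R=s['tool_rot']
th=np.radians(26.7);t=np.array([.579,.0037]);Rd=np.array([[np.cos(th),-np.sin(th)],[np.sin(th),np.cos(th)]])
d=Rd.T@(p[:2]-t); print('t',s['time_s'],'p',p.round(4),'dock',(d*1e3).round(1),'w',round(s['width'],3),'F',s['wrist_force'].round(2),'M',s['ft_torque'].round(2))
print('yaw x',np.degrees(np.arctan2(R[1,0],R[0,0])),'z',R[:,2].round(4))
g=np.array([-.022,.031]); W=np.append(Rd@g+t,p[2]); print('tool delta',(R.T@(W-p)*1e3).round(1))
E
python3 st.py
```

```text
time_s: 1.55
eef_pos: [0.4284, -0.1964, 0.2311]
tool_rot: [[0.885, 0.465, 0.003], [0.465, -0.885, -0.002], [0.001, 0.003, -1.0]]
wrist_force: [-1.0, -0.6, -0.2]
width: 0.56
t 1.55 p [ 0.4284 -0.1964  0.2311] dock [-224.4 -111.1] w 0.56 F [-0.95 -0.62 -0.2 ] M [-0.01 -0.01  0.01]
yaw x 27.68948679096002 z [ 0.0028 -0.0023 -1.    ]
tool delta [ 2.048e+02 -1.386e+02 -2.000e-01]
```

```bash
python3 -m creep '[[[0.041,-0.028,0],[0,0,0.5],56],[[0.041,-0.028,0],[0,0,0.5],56],[[0.041,-0.028,0],[0,0,0],56],[[0.041,-0.028,0],[0,0,0],56],[[0.03,-0.02,0],[0,0,0],56],[[0.01,-0.006,0.02],[0,0,0],56],[[0,0,0.03],[0,0,0],56],[[0,0,0.03],[0,0,0],56],[[0,0,0.02],[0,0,0],56],[[0,0,0],[0,0,0],56]]'
python3 st.py
python3 - <<'E'
from h import *
for n,roi in(('top',(225,140,320,240)),('side',(205,150,315,250))):
    c=r.read_camera(n); x0,y0,x1,y1=roi
    cv2.imwrite(f'pics/{n}1.png',cv2.resize(c['color'][y0:y1,x0:x1,::-1],None,fx=6,fy=6,interpolation=cv2.INTER_CUBIC))
E
```

```text
time_s: 2.8
eef_pos: [0.5487, 0.0196, 0.1235]
tool_rot: [[0.896, 0.444, -0.0], [0.444, -0.896, -0.006], [-0.003, 0.005, -1.0]]
wrist_force: [0.2, -0.1, 0.8]
width: 0.559
t 2.8 p [0.5487 0.0196 0.1235] dock [-19.9  27.8] w 0.559 F [ 0.15 -0.07  0.84] M [-0.01 -0.01  0.03]
yaw x 26.363225820719798 z [-3.0e-04 -5.7e-03 -1.0e+00]
tool delta [-2.1 -3.2 -0. ]
```

View pics/side1.png

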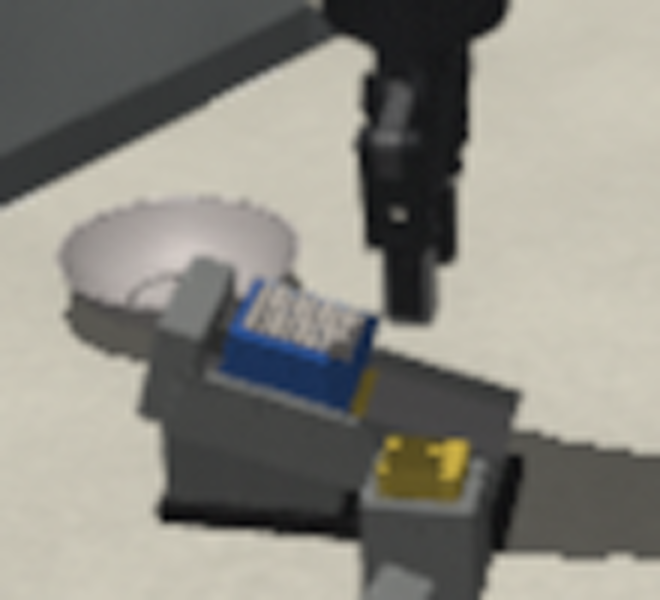

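View pics/top1.png

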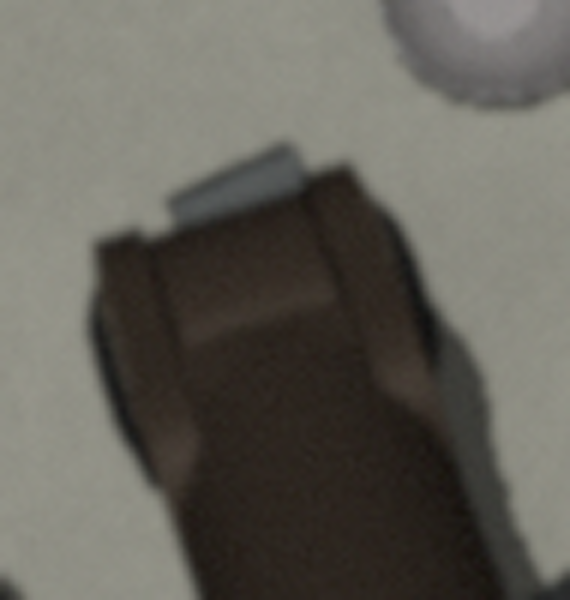

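Run:
```python
from h import *
c=r.read_camera('side'); s=r.read_state(); R=s['tool_rot'];p=s['eef_pos']
for sy in(-1,1):
  for dz in (0,-.006):
    X=p+R@np.array([0,sy*.031,dz]); u=proj(c,X); print(sy,dz,u,'crop',(u-[205,150])*6)
P=cloud(c); 
print(P[197:204,273].round(3))
```

```text
-1 0 [271.75968093 204.28688596] crop [400.55808559 325.72131576]
-1 -0.006 [271.71951822 202.17337566] crop [400.31710934 313.04025398]
1 0 [275.98120151 192.73628278] crop [425.88720907 256.4176967 ]
1 -0.006 [275.9551199  190.69626128] crop [425.73071938 244.17756768]
[[0.529 0.053 0.151]
 [0.53  0.052 0.148]
 [0.53  0.052 0.145]
 [0.529 0.053 0.143]
 [0.531 0.051 0.138]
 [0.529 0.054 0.137]
 [0.535 0.046 0.13 ]]
```

```bash
python3 -m creep '[[[-0.002,-0.003,0.01],[0,0,0],56],[[0,0,0.015],[0,0,0],56],[[0,0,0.015],[0,0,0],56],[[0,0,0.01],[0,0,0],56],[[0,0,0],[0,0,0],56],[[0,0,0],[0,0,0],56],[[0,0,0],[0,0,0],56],[[0,0,0],[0,0,0],56],[[0,0,0],[0,0,0],56],[[0,0,0],[0,0,0],56]]'
python3 st.py
python3 - <<'E'
from h import *
for n,roi in(('side',(205,150,315,250)),):
    c=r.read_camera(n); x0,y0,x1,y1=roi
    cv2.imwrite(f'pics/{n}2.png',cv2.resize(c['color'][y0:y1,x0:x1,::-1],None,fx=6,fy=6,interpolation=cv2.INTER_CUBIC))
E
```

```text
time_s: 4.2
eef_pos: [0.5493, 0.022, 0.075]
tool_rot: [[0.896, 0.444, 0.009], [0.444, -0.896, -0.005], [0.006, 0.009, -1.0]]
wrist_force: [-0.4, 1.0, 0.7]
width: 0.558
t 4.2 p [0.5493 0.022  0.075 ] dock [-18.3  29.7] w 0.558 F [-0.43  1.05  0.66] M [-0.01  0.02  0.02]
yaw x 26.36754524853694 z [ 0.0089 -0.0052 -0.9999]
tool delta [-3.7 -1.3 -0. ]
```

View pics/side2.png

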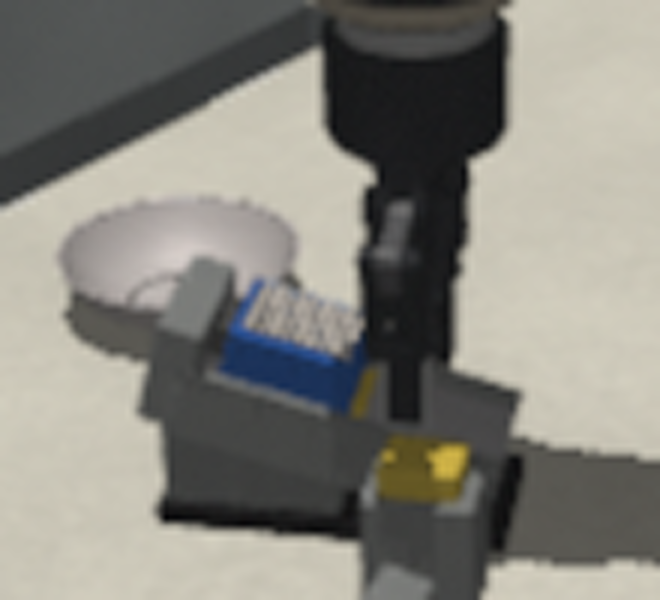

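Run:
```python
from h import *
c=r.read_camera('side'); s=r.read_state(); R=s['tool_rot'];p=s['eef_pos']
th=np.radians(26.7);t=np.array([.579,.0037]);Rd=np.array([[np.cos(th),-np.sin(th)],[np.sin(th),np.cos(th)]])
def D(P): return np.c_[(P[:,:2]-t)@Rd,P[:,2]]
P=cloud(c)
for v in range(204,232): print(v,(D(P[v,268:276:2])*1e3).round(0).tolist(), c['color'][v,272].tolist())
```

```text
204 [[-9.0, 62.0, 128.0], [-20.0, 94.0, 146.0], [-24.0, 89.0, 144.0], [-29.0, 94.0, 147.0]] [25, 25, 27]
205 [[-11.0, 75.0, 132.0], [-15.0, 68.0, 129.0], [-19.0, 66.0, 128.0], [-29.0, 89.0, 142.0]] [26, 26, 27]
206 [[-12.0, 80.0, 132.0], [-17.0, 82.0, 134.0], [-22.0, 83.0, 135.0], [-29.0, 91.0, 140.0]] [24, 25, 27]
207 [[-13.0, 84.0, 132.0], [-18.0, 83.0, 132.0], [-22.0, 82.0, 132.0], [-28.0, 89.0, 136.0]] [29, 30, 31]
208 [[-13.0, 87.0, 131.0], [-18.0, 85.0, 130.0], [-23.0, 84.0, 130.0], [-28.0, 87.0, 133.0]] [29, 30, 31]
209 [[-13.0, 85.0, 127.0], [-18.0, 85.0, 128.0], [-23.0, 85.0, 128.0], [-28.0, 85.0, 128.0]] [26, 27, 29]
210 [[-13.0, 86.0, 125.0], [-18.0, 84.0, 124.0], [-23.0, 87.0, 126.0], [-28.0, 86.0, 126.0]] [25, 26, 26]
211 [[-8.0, 60.0, 107.0], [-14.0, 63.0, 109.0], [-20.0, 68.0, 113.0], [-25.0, 71.0, 114.0]] [25, 25, 27]
212 [[-8.0, 60.0, 104.0], [-14.0, 66.0, 108.0], [-19.0, 67.0, 109.0], [-25.0, 68.0, 110.0]] [23, 25, 25]
213 [[-8.0, 60.0, 101.0], [-14.0, 66.0, 105.0], [-19.0, 65.0, 105.0], [-25.0, 69.0, 108.0]] [25, 26, 27]
214 [[-8.0, 60.0, 98.0], [-14.0, 68.0, 103.0
[... 1084 characters left out ...]
34.0, 49.0], [-13.0, 62.0, 67.0], [-17.0, 60.0, 67.0], [-23.0, 61.0, 67.0]] [91, 80, 35]
226 [[-8.0, 65.0, 66.0], [-13.0, 64.0, 65.0], [-19.0, 66.0, 68.0], [-23.0, 61.0, 65.0]] [92, 80, 34]
227 [[-9.0, 68.0, 65.0], [-14.0, 70.0, 66.0], [-19.0, 72.0, 68.0], [-24.0, 69.0, 66.0]] [93, 81, 35]
228 [[-10.0, 78.0, 68.0], [-15.0, 75.0, 67.0], [-20.0, 74.0, 66.0], [-25.0, 73.0, 66.0]] [98, 86, 37]
229 [[-10.0, 76.0, 64.0], [-15.0, 78.0, 65.0], [-20.0, 76.0, 64.0], [-26.0, 79.0, 67.0]] [102, 89, 36]
230 [[-10.0, 77.0, 61.0], [-15.0, 75.0, 61.0], [-20.0, 76.0, 61.0], [-25.0, 76.0, 62.0]] [100, 87, 35]
231 [[-10.0, 76.0, 58.0], [-15.0, 79.0, 60.0], [-21.0, 81.0, 62.0], [-26.0, 78.0, 61.0]] [99, 86, 35]
```

```bash
python3 -m creep '[[[-0.002,-0.001,0.002],[0,0,0],56],[[-0.002,-0.001,0.002],[0,0,0],56],[[0,0,0.002],[0,0,0],56],[[0,0,0.002],[0,0,0],56],[[0,0,0.002],[0,0,0],56],[[0,0,0.002],[0,0,0],56],[[0,0,0.002],[0,0,0],56],[[0,0,0.002],[0,0,0],56],[[0,0,0],[0,0,0],56],[[0,0,0],[0,0,0],56]]'
python3 st.py
python3 - <<'E'
from h import *
for n,roi in(('side',(205,150,315,250)),):
    c=r.read_camera(n); x0,y0,x1,y1=roi
    cv2.imwrite(f'pics/{n}3.png',cv2.resize(c['color'][y0:y1,x0:x1,::-1],None,fx=6,fy=6,interpolation=cv2.INTER_CUBIC))
E
```

```text
time_s: 5.55
eef_pos: [0.5442, 0.0219, 0.058]
tool_rot: [[0.896, 0.444, 0.008], [0.444, -0.896, -0.005], [0.005, 0.008, -1.0]]
wrist_force: [-1.1, 0.2, 2.3]
width: 0.561
t 5.55 p [0.5442 0.0219 0.058 ] dock [-22.9  31.9] w 0.561 F [-1.15  0.2   2.31] M [ 0.07  0.32 -0.03]
yaw x 26.34668874910207 z [ 0.008  -0.0054 -1.    ]
tool delta [0.9 0.9 0. ]
```

View pics/side3.png

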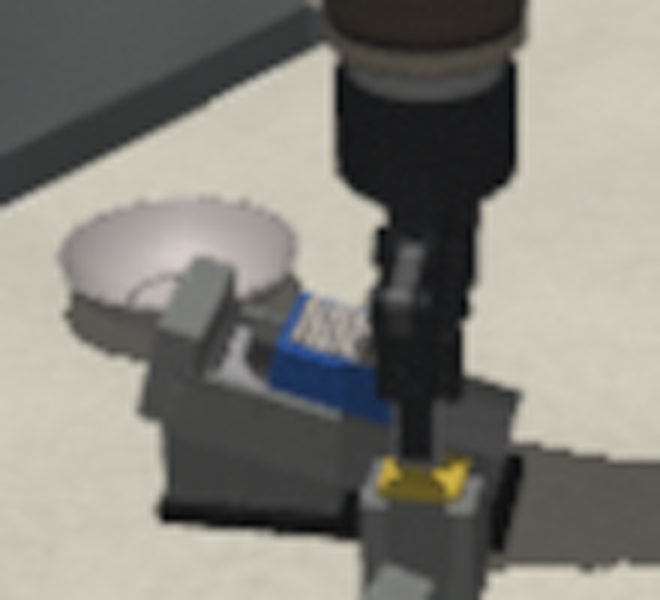

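The cassette has popped and is resting against the ramp finger. Next I press the ejector to the bottom.

```bash
python3 -m creep '[[[0,0,0.002],[0,0,0],56],[[0,0,0.002],[0,0,0],56],[[0,0,0.002],[0,0,0],56],[[0,0,0.002],[0,0,0],56],[[0,0,0.002],[0,0,0],56],[[0,0,0.002],[0,0,0],56],[[0,0,0.002],[0,0,0],56],[[0,0,0.002],[0,0,0],56],[[0,0,0.002],[0,0,0],56],[[0,0,0.002],[0,0,0],56]]'
python3 st.py
python3 - <<'E'
from h import *
for n,roi in(('side',(205,150,315,250)),):
    c=r.read_camera(n); x0,y0,x1,y1=roi
    cv2.imwrite(f'pics/{n}4.png',cv2.resize(c['color'][y0:y1,x0:x1,::-1],None,fx=6,fy=6,interpolation=cv2.INTER_CUBIC))
E
python3 st.py
```

```text
time_s: 6.85
eef_pos: [0.5443, 0.0222, 0.0551]
tool_rot: [[0.896, 0.444, 0.012], [0.444, -0.896, -0.013], [0.005, 0.017, -1.0]]
wrist_force: [-9.8, -3.0, 27.2]
width: 0.561
t 6.85 p [0.5443 0.0222 0.0551] dock [-22.7  32.1] w 0.561 F [-9.84 -3.05 27.18] M [0.21 2.45 0.18]
yaw x 26.38974459606462 z [ 0.0124 -0.013  -0.9998]
tool delta [0.7 1.1 0. ]
t 6.9 p [0.5443 0.0222 0.0551] dock [-22.7  32.1] w 0.555 F [-9.63 -1.95 27.15] M [0.22 2.35 0.21]
yaw x 26.395377770085375 z [ 0.0124 -0.0131 -0.9998]
tool delta [0.7 1.1 0. ]
```

View pics/side4.png

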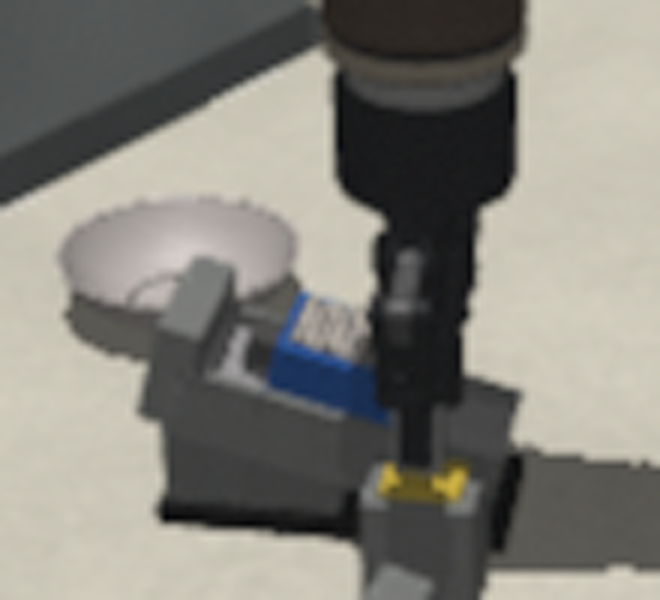

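```bash
python3 - <<'E'
from h import *
c=r.read_camera('side')
th=np.radians(26.7);t=np.array([.579,.0037]);Rd=np.array([[np.cos(th),-np.sin(th)],[np.sin(th),np.cos(th)]])
P=cloud(c); D=np.concatenate([(P[...,:2]-t)@Rd,P[...,2:]],-1)*1e3
h=cv2.cvtColor(np.ascontiguousarray(c['color']),cv2.COLOR_RGB2HSV)
ye=cv2.inRange(h,(18,100,50),(35,255,255))>0; ye[:222]=0;ye[250:]=0;ye[:,:262]=0;ye[:,290:]=0
q=D[ye]; print('yellow',ye.sum(),np.percentile(q,[5,25,50,75,95],axis=0).round(1).tolist())
# pedestal top reference next to it
bl=cv2.inRange(h,(105,120,40),(130,255,255))>0; bl[:190]=0;bl[230:]=0;bl[:,:240]=0;bl[:,290:]=0
q=D[bl]; print('blue',np.percentile(q,[2,50,98],axis=0).round(1).tolist())
# top upper corner of cassette (crop 300,295): +x,-y ; (283,345): +x,+y
for cr,sy in(((303,293),-26),((280,340),26)):
    u,v=(cr[0]+.5)/6-.5+205,(cr[1]+.5)/6-.5+150
    # intersect ray with cassette top plane: z = 37+(x+55)tan15+30/cos15
    o=-c['R'].T@c['t']; d=c['R'].T@np.array([(u-c['cx'])/c['fx'],(v-c['cy'])/c['fy'],1])
    o2=np.append(Rd.T@(o[:2]-t),o[2])*1e3; d2=np.append(Rd.T@d[:2],d[2])
    T=np.tan(np.radians(15)); k=(37+55*T+30/np.cos(np.radians(15))+o2[0]*T-o2[2])/(d2[2]-d2[0]*T)
    p=o2+k*d2; print('corner',p.round(1),'=> cassette x',(p[0]-29+7.8).round(1))
c=r.read_camera('top');cv2.imwrite('pics/top4.png',c['color'][...,::-1])
c=r.read_camera('side');cv2.imwrite('pics/side5.png',c['color'][...,::-1])
E
python3 st.py
```

```text
yellow 74 [[-41.5, 54.8, 52.7], [-37.0, 62.6, 55.2], [-29.4, 68.1, 56.2], [-17.8, 74.3, 57.0], [-9.9, 76.9, 58.3]]
blue [[-11.5, -6.5, 62.7], [25.7, 24.9, 81.1], [47.2, 91.2, 112.0]]
corner [ 43.3 -23.3  94.4] => cassette x 22.1
corner [44.1 21.1 94.6] => cassette x 22.9
t 7.05 p [0.5443 0.0222 0.0551] dock [-22.7  32.1] w 0.558 F [-10.23  -1.76  26.22] M [0.28 2.41 0.16]
yaw x 26.391313847021987 z [ 0.0124 -0.013  -0.9998]
tool delta [0.7 1.1 0. ]
```

View pics/side5.png

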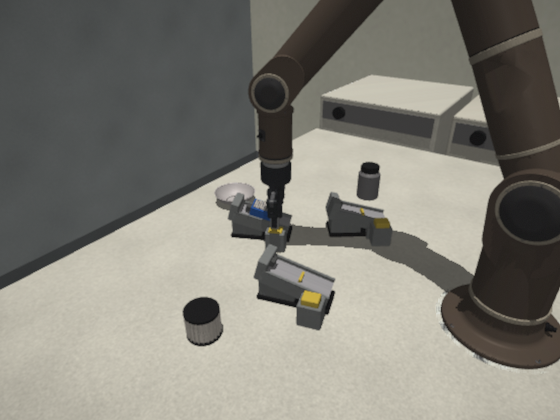

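```bash
python3 -c "
from workcell import r
print(r.sign_off())"
```

```text
the job is handed in; nothing more can be done
None
```

The job is handed in with the ejector held fully down and the cassette caught on the ramp; the sign-off reported no verdict. I used the dock farthest from the base, the only one holding a blue cassette. One finger pressed the ejector while the other stood in the ramp.

**Last checks, at about 7 s of the 32 s:**
- **Ejector:** its top measured about 57–58 mm above the counter, where 58 mm is fully down. The hold is steady at about 26–27 N vertical, with about 10 N sideways that I take to be friction.
- **Cassette:** it sits at dock x of about 22 mm, so about 21 mm out. It looks flat on the ramp and level with the finger's face. I did not measure the contact force on it separately, nor its speed. It looked the same in two pictures 1.3 s apart.
- **Other objects:** the canister, round filter and pan look unmoved in the side picture.

**Disagreements:**
- The side and top camera fits of the dock differed by about 2–3 mm and 1 degree; I used their mean.
- The cassette popped earlier than I expected, in the slow descent meant only to make first contact. The catching finger was already in place.

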